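Back the vial carousel up one notch

TASK

The vial carousel has been indexed one station too far. With a fingertip, lift its ratchet pawl up and over until it lies back against its stop, push the wheel backward (counter-clockwise seen from above) by exactly one notch, going no further, and then tip the pawl down again so that its nose sits fully in the next notch. It is all done by touching and pushing: lift none of the loose things, leave the vials standing in their cups and everything around the wheel where it is, and finish clear of everything.

Things in the scene. Friction and masses are not known exactly. Their poses are not given: they have to be found in the camera images.
- indexer: Fixed white base plate of a manual vial carousel, 270 (x) x 310 (y) x 10 mm. Origin: on the table below the wheel axis; z up; the plate spans x -135..+135, y -143..+167 mm about it. The pawl and its bracket (centre x -42, y 126, top 60 mm above the table) and stop (x -70, y 109, top 80 mm) stand on its +y side, the index pointer on its -x side.
- wheel_axis (a point): Point on the wheel's axis at its top face, 32 mm above the table. The aluminium wheel has radius 118 mm, with 8 ramped ratchet teeth, 12 mm high, standing along its rim (radius 101 to 117 mm), and 8 black cups of 33 mm outer diameter, 25 mm high, at radius 48 mm, in line with the pegs (see point peg).
- peg (a point): Top centre of one of 8 upright steel pegs on the wheel, at radius 85 mm, every 45 degrees; 12 mm thick, tops 87 mm above the table. A finger pushes any peg sideways to turn the wheel. This one stands at the base's -x side, by the pointer, at the start; it turns with the wheel, and its angle about the axis from the base's +x is 180 degrees plus joint wheel.
- pointer (a point): Top of the black index pointer on the base, 8 mm wide, 44 mm above the table, just outside the rim at base x -127, y 0; in the middle of every notch one of the 8 pegs stands in line with it, seen from the axis.
- wheel (a joint): Turn of the wheel (rad); grows counter-clockwise seen from above, which is backward. About 0 at the start; one notch is 0.785. It turns with slight friction (about 1.5 N at a peg) and stays where it is left. Notches are wide: the lowered nose fits within 0.14 rad either side of a notch's middle. With the pawl down, backward turning is blocked.
- pawl (a joint): Angle of the pawl (rad): 0 = down, nose in the notch; about 0.3 = nose resting on a tooth; 1.5 = lifted over, lying back on its stop. It swings by its own weight, lightly damped: left below about 0.95 it falls down, above about 1.25 it falls back on its stop. Under 3 N at the crossbar moves it.
- pawl_bar (a point): Middle of the free part of the pawl's crossbar, a round bar with a slippery plastic sleeve, 9 mm thick, along the base's y; free for 16 mm on either side of this point, outward of the wheel. Pawl down, it is at base x -8, y 148, z 87 mm; pawl back, x -76, y 148, z 87; between, it rises to z 100. Nothing but the base plate lies below it.
- pawl_hinge (a point): The pawl's hinge, a line along the base's y at base x -42, z 50 mm (this point at y 109). The dark steel pawl, 12 mm wide, reaches from here to its nose 42 mm toward +x. Pushing its crossbar toward the base's -x (or up) lifts the pawl; pushing it toward +x from its lain-back place brings it down.
- vial_a: Capped glass vial, 23 mm diameter, 55 mm tall, 30 g, standing loose in a cup of the wheel with its top 90 mm above the table. Origin: centre of its underside, which starts 35 mm above the table. To stay standing in its cup.
- vial_b: Capped glass vial, 23 mm diameter, 55 mm tall, 30 g, standing loose in a cup of the wheel with its top 90 mm above the table. Origin: centre of its underside, which starts 35 mm above the table. To stay standing in its cup.
- vial_c: Capped glass vial, 23 mm diameter, 55 mm tall, 30 g, standing loose in a cup of the wheel with its top 90 mm above the table. Origin: centre of its underside, which starts 35 mm above the table. To stay standing in its cup.
- spare_vial: The same sort of vial, standing on the base plate's corner (+x, -y). Bystander; origin at the centre of its underside.
- cap_jar: Small jar, 32 mm diameter, 40 mm tall, standing on the base plate's corner (-x, -y). Bystander; origin at the centre of its underside.
- flask: Clear culture flask lying flat, 120 x 85 x 32 mm plus a neck with orange cap. Bystander on the bench; origin under its centre.
- tip_box: Pipette tip box, 122 x 87 x 67 mm. Bystander on the bench; origin under its centre.
- media: Glass bottle, 70 mm diameter, 150 mm tall, with blue cap. Bystander on the bench; origin under its centre.
- dishes: Stack of three culture dishes, 90 mm diameter, 44 mm high. Bystander on the bench; origin under its centre.

How it is judged:
By the outcome, as a careful person would: the job done as asked, in the order asked, and still so for the second after the job is handed in, with the robot touching nothing.
It also fails if it takes over 54 s, if anything falls off the work surface, if the arm or the gripper's body presses on something with over 40 N, if the wrist force passes 120 N, or if a joint passes its speed limit or range.

ROBOT

A 6-joint arm with a two-finger parallel gripper is mounted at the origin on the work surface. World frame = base frame: x ahead of the robot, y to its left, z up, the work surface at z = 0. Lengths are in m, angles in rad, forces in N, time in s.
With the tool pointing down it reaches from about 0.325 to 0.875 m from the base axis. Payload 4.4 kg.
Tool frame: the origin (TCP) lies at the very end of the fingers, on their centre line; the grasp point (between the pads) lies 19 mm behind it; z points along the fingers, y is the line along which they close (so a half turn about z gives the same grasp; the last joint's range is limited). The gripper opens to 85 mm and grips with 20 to 120 N. Pads are 22 mm wide; open, the fingers measure 114 mm over their backs; the gripper's body (76 mm by 85 mm) begins 54 mm behind the grasp point. The pads swing forward as they close: fully open they stand 13 mm farther back than shut.
Start: joints at [-1.379, 0.207, 1.542, -0, 1.393, -0.15], TCP at [0.193, -0.542, 0.231] pointing down, gripper open.
Joint ranges: [-2.73, 2.73], [-0.86, 2.22], [0.23, 2.46], [-1.11, 4.25], [0.08, 2.63], [-2.82, 2.82]. Speed limits (rad/s): [2.79, 2.79, 3.14, 3.14, 3.14, 3.14].

INTERFACE

Orientations are given as a 3x3 rotation matrix whose columns are the frame's x, y, z axes.
In Python, from rig import manip gives the robot as it stands. The module is installed in compiled form; this text tells all that it offers.
- The arm moves only by the shell command python3 -m creep 'ROWS'. ROWS is JSON, a list of rows, each a list of 5 numbers: the shift along the world's x, y, z in units of 40 mm (1.0 is 40 mm), then the turn about the world's z in units of 6 degrees (1.0 is 6 degrees), then the closure in counts, from 0 (fully open) to 255 (shut). In form: [[dx, dy, dz, yaw, jaw], ...]. A call has 1 to 20 rows; each row is the pose to reach, as a shift and turn from the pose commanded when the call began; what a row does not reach only later rows make up. A row lasts 1/10 s, in which the tool goes at most 50 mm and 8.59 degrees, less where a joint would pass 70% of its speed; a pose out of reach is approached as far as the arm can. A call with a gripper value outside its range is refused whole. The fingers move at their own pace and stop on an object; the grip force is fixed at half the most. Time passes only in rows, so rows that repeat a pose let the fingers close. It gives the time, the measured TCP pose, the force, the opening and the grip force at its end, in the units of the state.
- manip.get_obs(): the state, without advancing time (a new reading comes with each control period).
- manip.snapshot(name): name is "scene" or "top"; returns the picture (420x560x3 uint8, blue, green, red); there is no depth.
- manip.get_calibration(name): a dict with "K" (3x3 intrinsics, pixels), "k1" (the pictures are not rectified: a ray, as slopes to the right and down, at radius r is drawn at 1 + k1 r^2 times it, then the intrinsics apply), "world_from_camera" (4x4, takes a point from camera to world coordinates). Camera axes: x right, y up, looking along -z (the intrinsics and any distortion apply to the point x, -y, -z); pixel columns grow to the right and rows downward; lengths in m; the calibration is good to about 2 mm. A picture is of the moment at which its call begins. get_calibration takes no time and is no camera call.
- manip.finish_job(): hands the job in; it is judged then, once.
The state is a dict: "clock": time; "q": joint angles; "joint_vel": joint speeds; "tau": joint torques, N m; "tcp_pos": TCP position; "eef_rot": TCP orientation; "ft_force": force on the tool from outside, world axes, zero at the start; "ft_torque": the same for the moment, N m; "opening": finger opening in m; "grip_force": force on a finger pad.
Only numpy, scipy, OpenCV 4.12 (cv2) and the standard library are available. Lean on these libraries where they do the work, as an engineer would, in place of code of your own. Each camera call takes 0.05 s, during which the arm holds its last target. There are 200 camera calls.

## Working session

There is one attempt and no reset: what is moved stays moved. The work goes in short steps, Python scripts to look and compute and a shell command to move; the robot and the scene stay as the last step left them, time stands still between calls to the robot, and variables do not carry over. Pictures are saved under pics/ and viewed, at most 14 in all, crops included, and the job is handed in when it is done.

```bash
mkdir -p pics
python3 - <<'E'
from rig import manip
import cv2
for n in("top","scene"):
    cv2.imwrite(f"pics/{n}0.png",manip.snapshot(n)); c=manip.get_calibration(n);print(n,c)
o=manip.get_obs();print(o)
E
```

```text
top {'K': array([[495.757425  ,   0.        , 280.43081808],
       [  0.        , 495.757425  , 207.82819595],
       [  0.        ,   0.        ,   1.        ]]), 'k1': 0.013332647743664543, 'world_from_camera': array([[-1.39195150e-02,  9.97253234e-01, -7.27477484e-02,
         4.23794601e-01],
       [-9.99903010e-01, -1.38486876e-02,  1.47793514e-03,
         3.03953084e-02],
       [ 4.66414756e-04,  7.27612647e-02,  9.97349277e-01,
         1.72285386e+00],
       [ 0.00000000e+00,  0.00000000e+00,  0.00000000e+00,
         1.00000000e+00]])}
scene {'K': array([[405.91267101,   0.        , 272.36698144],
       [  0.        , 405.91267101, 210.73316884],
       [  0.        ,   0.        ,   1.        ]]), 'k1': 0.015403926859510189, 'world_from_camera': array([[ 0.85432764, -0.30772558,  0.41884275,  1.08849354],
       [ 0.51955861,  0.48467726, -0.70366669, -0.87739366],
       [ 0.01353268,  0.81877526,  0.57395465,  0.8212554 ],
       [ 0.        ,  0.        ,  0.        ,  1.        ]])}
{'clock': 0.1, 'q': array([-1.37847528e+00,  2.07371976e-01,  1.54285911e+00,  1.48814355e-05,
        1.39354523e+00, -1.50502660e-01]), 'joint_vel': array([-8.59744116e-04, -1.40773142e-03, -4.58105282e-03,  1.54504534e-03,
       -4.64022313e-04,  5.90221155e-05]), 'tau': array([-2.67467458e-04, -3.84089291e+01, -2.92546928e+01, -2.91176320e-04,
        4.81494717e-03, -1.19400136e-05]), 'tcp_pos': array([ 0.19313826, -0.54082898,  0.23019802]), 'eef_rot': array([[ 9.41810193e-01,  3.36144905e-01, -4.03002425e-04],
       [ 3.36144973e-01, -9.41807810e-01,  2.14620513e-03],
       [ 3.41885088e-04, -2.15678510e-03, -9.99997616e-01]]), 'ft_force': array([ 0.4435039 ,  0.25316315, -0.49920412]), 'ft_torque': array([ 0.04078696,  0.00090843, -0.01000949]), 'grip_force': 0.0, 'opening': 0.08525295647704006}
```

View pics/top0.png

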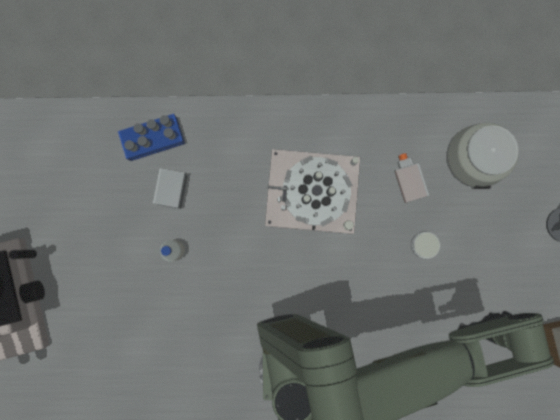

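View pics/scene0.png

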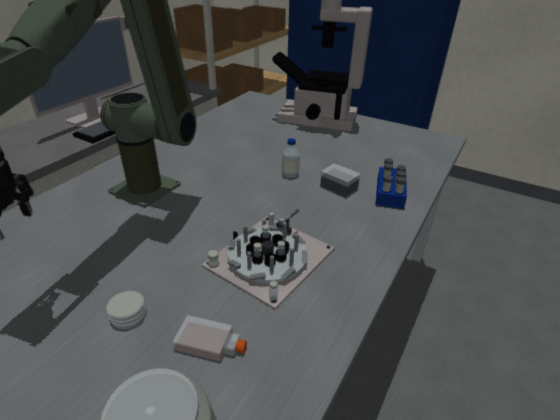

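The top view shows the plate at corners of about (273,150), (360,153), (355,233) and (266,227), with the pawl on its left side (world +y). The pointer is near (313,228) on the world -x side. I'll enlarge this area next.

```bash
cat > h.py <<'E'
import numpy as np, cv2
from rig import manip
def cam(n):
    c=manip.get_calibration(n); W=np.linalg.inv(c["world_from_camera"]); F=np.diag([1,-1,-1.])
    return c["K"],np.array([c["k1"],0,0,0,0.]),F@W[:3,:3],F@W[:3,3]
def proj(n,P):
    K,d,R,t=cam(n); return cv2.projectPoints(np.atleast_2d(P).astype(float),cv2.Rodrigues(R)[0],t,K,d)[0][:,0]
def back(n,px,z):
    K,d,R,t=cam(n); u=cv2.undistortPoints(np.array(px,float).reshape(-1,1,2),K,d)[:,0]
    r=np.c_[u,np.ones(len(u))]@R; C=-R.T@t; z=np.broadcast_to(z,len(u))
    return C+r*((z-C[2])/r[:,2])[:,None]
def crop(n,x,y,w,h,s,name):
    im=manip.snapshot(n)[y:y+h,x:x+w]; im=cv2.resize(im,None,fx=s,fy=s,interpolation=cv2.INTER_CUBIC)
    cv2.imwrite(f"pics/{name}.png",im); return im
E
python3 - <<'E'
from h import *
a=crop("top",258,142,110,98,6,"t1"); b=crop("scene",198,202,144,104,5,"s1")
E
```

```text
(no output)
```

View pics/t1.png

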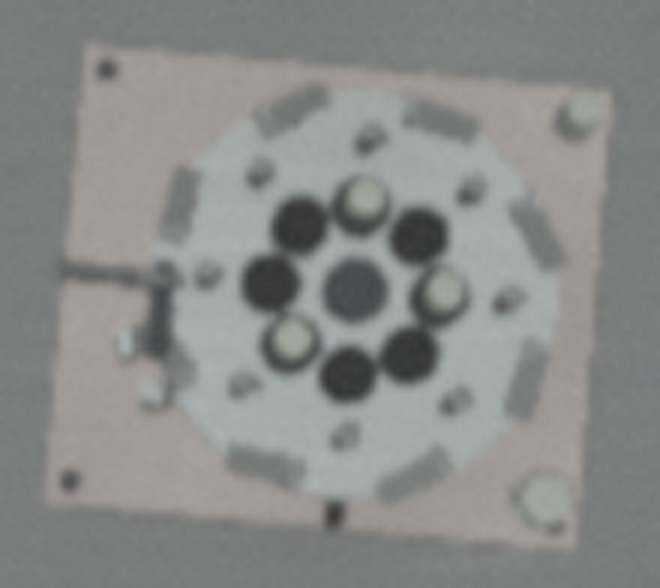

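View pics/s1.png

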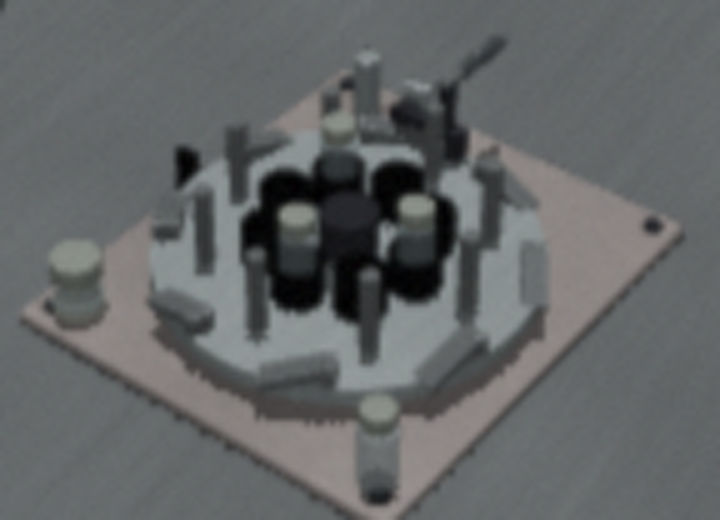

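The crop shows the plate corners at (85,45), (612,90), (575,548) and (47,503), the wheel hub at (355,290) and the crossbar from (60,268) to (170,275). A vial stands in the +x cup, another in the -y cup and a third in the (-x,+y) cup.

```bash
cat >> h.py <<'E'
def t1(p): return (np.array(p,float)+.5)/6-.5+[258,142]
def s1(p): return (np.array(p,float)+.5)/5-.5+[198,202]
E
cat > fit.py <<'E'
from h import *
from scipy.optimize import least_squares
L=np.array([[135,167,10],[135,-143,10],[-135,-143,10],[-135,167,10]])/1000
px=t1([[85,45],[612,90],[575,548],[47,503]])
pxs=s1([[684,234],[22,316]]) ; Ls=L[[0,2]]
def tf(p,X): c,s=np.cos(p[2]),np.sin(p[2]); return np.asarray(X)@np.array([[c,s,0],[-s,c,0],[0,0,1]])+[p[0],p[1],0]
f=lambda p:np.r_[(proj("top",tf(p,L))-px).ravel(),(proj("scene",tf(p,Ls))-pxs).ravel()]
r=least_squares(f,[.47,-.0,0]); np.save("base.npy",r.x)
E
python3 - <<'E'
from fit import *
print(r.x,r.fun.round(1))
p=r.x
P={"peg":[-.085,0,.087],"bar":[-.008,.148,.087],"axis":[0,0,.032],"ptr":[-.127,0,.044],"hinge":[-.042,.109,.05]}
for k,v in P.items(): 
    w=tf(p,[v]); print(k,w.round(4),((proj("top",w)-[258,142])*6).round(),((proj("scene",w)-[198,202])*5).round())
for i in range(8):
    a=i*np.pi/4; print(i*45,tf(p,[[.085*np.cos(a),.085*np.sin(a),.087]]).round(3))
E
```

```text
[ 0.60777152 -0.09707098 -0.10133735] [-0.  -1.1  0.6 -1.   0.8 -0.2 -0.6 -0.5 -0.1 -2.  -1.5 -1.2]
peg [[ 0.5232 -0.0885  0.087 ]] [[346. 428.]] [[233. 119.]]
bar [[0.6148 0.051  0.087 ]] [[ 91. 266.]] [[480.  52.]]
axis [[ 0.6078 -0.0971  0.032 ]] [[352. 286.]] [[345. 246.]]
ptr [[ 0.4814 -0.0842  0.044 ]] [[335. 507.]] [[183. 149.]]
hinge [[0.577  0.0156 0.05  ]] [[156. 340.]] [[398. 109.]]
0 [[ 0.692 -0.106  0.087]]
45 [[ 0.674 -0.043  0.087]]
90 [[ 0.616 -0.013  0.087]]
135 [[ 0.554 -0.031  0.087]]
180 [[ 0.523 -0.088  0.087]]
225 [[ 0.542 -0.151  0.087]]
270 [[ 0.599 -0.182  0.087]]
315 [[ 0.661 -0.163  0.087]]
```

```bash
cat > go.py <<'E'
# usage: to(base_x,base_y,z,yaw_rel_base_deg): units from the current pose
from fit import *
def to(bx,by,z,yaw=None):
    o=manip.get_obs(); w=tf(np.load("base.npy"),[[bx,by,z]])[0]; R=o["eef_rot"]
    y=np.degrees(np.arctan2(R[1,0],R[0,0])); b=np.degrees(np.load("base.npy")[2])
    dy=0 if yaw is None else (yaw+b-y)/6
    print("units",((w-o["tcp_pos"])/.04).round(2),round(dy,2))
def me():
    o=manip.get_obs(); p=np.load("base.npy"); d=o["tcp_pos"]-[p[0],p[1],0]; c,s=np.cos(p[2]),np.sin(p[2]); R=o["eef_rot"]
    print("t",o["clock"],"base xy z mm",((np.array([c*d[0]+s*d[1],-s*d[0]+c*d[1],d[2]]))*1000).round(1),"yaw",round(np.degrees(np.arctan2(R[1,0],R[0,0])-p[2]),1),"F",o["ft_force"].round(1),"open",o["opening"].round(4))
E
python3 -c "
from go import *
me(); to(.026,.153,.17,90)"
```

```text
Traceback (most recent call last):
  File "go.py", line 10, in me
    print("t",o["clock"],"base xy z mm",((np.array([c*d[0]+s*d[1],-s*d[0]+c*d[1],d[2]]))*1000).round(1),"yaw",round(np.degrees(np.arctan2(R[1,0],R[0,0])-p[2]),1),"F",o["ft_force"].round(1),"open",o["opening"].round(4))
                                                                                                                                                                                                    ^^^^^^^^^^^^^^^^^^
AttributeError: 'float' object has no attribute 'round'
```

```bash
sed -i 's/o\["opening"\].round(4)/round(o["opening"],4)/' go.py; python3 -c "
from go import *
me(); to(.026,.153,.17,90)"
```

```text
t 0.2 base xy z mm [-367.5 -483.7  230.5] yaw 25.4 F [ 0.  -1.  -0.3] open 0.0855
units [11.4  14.84 -1.51] 10.76
```

```bash
python3 -m creep '[[1,1.3,0,1,255],[2,2.6,0,2,255],[3,3.9,0,3,255],[4,5.2,0,4,255],[5,6.5,0,5,255],[6,7.8,0,6,255],[7,9.1,0,7,255],[8,10.4,0,8,255],[9,11.7,0,9,255],[10,13,0,10,255],[11,14.3,0,10.76,255],[11.4,14.84,-0.5,10.76,255],[11.4,14.84,-1.5,10.76,255],[11.4,14.84,-1.5,10.76,255],[11.4,14.84,-1.5,10.76,255],[11.4,14.84,-1.5,10.76,255]]'
python3 - <<'E'
from go import *
me(); to(.026,.153,.067,90)
a=crop("top",248,132,130,108,3,"x"); b=crop("scene",198,162,164,144,4.5,"y")
b=cv2.resize(b,(410,360)); a=cv2.resize(a,(390,324)); a=cv2.copyMakeBorder(a,0,36,0,0,0)
cv2.imwrite("pics/p2.png",np.hstack([a,b]))
E
```

```text
clock: 1.8
tcp_pos: [0.6492, 0.0566, 0.1673]
eef_rot: [[0.096, 0.995, -0.005], [0.995, -0.096, 0.002], [0.001, -0.005, -1.0]]
ft_force: [-0.9, -0.7, -0.8]
opening: 0.0
grip_force: 0.0
t 1.8 base xy z mm [ 25.7 157.1 167.3] yaw 90.3 F [-0.9 -0.7 -0.8] open 0.0
units [-0.   -0.1  -2.51] -0.05
```

View pics/p2.png

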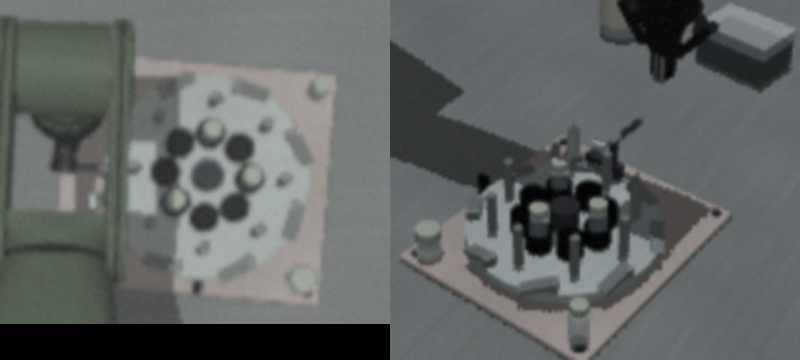

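The finger hangs at about (658,72) in the right-hand view, outside the bar at about (625,130), and its path down is clear. I'll descend beside the bar and push it toward the base's -x.

```bash
python3 -m creep '[[0,-0.1,-0.6,0,255],[0,-0.1,-1.2,0,255],[0,-0.1,-1.8,0,255],[0,-0.1,-2.3,0,255],[0,-0.1,-2.5,0,255],[0,-0.1,-2.5,0,255],[-0.2,-0.08,-2.5,0,255],[-0.4,-0.06,-2.5,0,255]]'; python3 -m creep '[[-0.15,0.015,0,0,255],[-0.3,0.03,0,0,255],[-0.45,0.045,0,0,255],[-0.6,0.06,0,0,255],[-0.75,0.075,0,0,255],[-0.9,0.09,0,0,255],[-1.05,0.105,0,0,255],[-1.2,0.12,0,0,255],[-1.35,0.135,0,0,255],[-1.45,0.145,0,0,255],[-1.45,0.145,0,0,255],[-1.45,0.145,0,0,255]]'
python3 - <<'E'
from go import *
me()
crop("scene",238,192,104,84,7,"p3")
E
```

```text
clock: 2.7
tcp_pos: [0.634, 0.0492, 0.0732]
eef_rot: [[0.101, 0.995, 0.003], [0.995, -0.101, -0.0], [0.0, 0.003, -1.0]]
ft_force: [-1.3, -0.3, 0.4]
opening: -0.0
grip_force: 0.0
clock: 3.9
tcp_pos: [0.5752, 0.0554, 0.0713]
eef_rot: [[0.101, 0.995, -0.0], [0.995, -0.101, -0.0], [-0.0, -0.0, -1.0]]
ft_force: [0.3, -0.8, 0.4]
opening: -0.0001
grip_force: 0.0
t 3.9 base xy z mm [-47.8 148.4  71.3] yaw 90.0 F [ 0.3 -0.8  0.4] open -0.0001
```

View pics/p3.png

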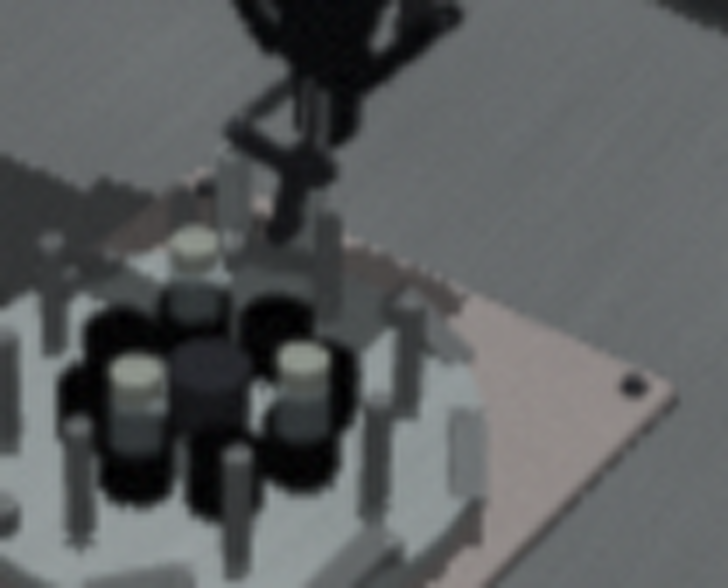

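Run:
```python
from go import *
p=np.load("base.npy")
for q in (0,.6,.9,1.1,1.3,1.5):
    a=np.arctan2(37,34)+q; n=q
    X=[[-.042+.0502*np.cos(a),y,.05+.0502*np.sin(a)] for y in(.115,.132,.164)]+[[-.042+.042*np.cos(n),.109,.05+.042*np.sin(n)]]
    print(q,((proj("scene",tf(p,X))-[238,192])*7).round().tolist())
print(((proj("scene",tf(p,[[-.048,.148,.071],[-.07,.109,.08]]))-[238,192])*7).round())
```

```text
0 [[349.0, 177.0], [371.0, 160.0], [412.0, 127.0], [353.0, 257.0]]
0.6 [[301.0, 132.0], [323.0, 115.0], [364.0, 83.0], [341.0, 208.0]]
0.9 [[273.0, 120.0], [296.0, 103.0], [337.0, 72.0], [326.0, 185.0]]
1.1 [[256.0, 117.0], [278.0, 100.0], [320.0, 69.0], [314.0, 171.0]]
1.3 [[240.0, 118.0], [262.0, 102.0], [304.0, 71.0], [300.0, 159.0]]
1.5 [[226.0, 123.0], [248.0, 107.0], [290.0, 76.0], [285.0, 149.0]]
[[318. 141.]
 [229. 146.]]
```

The pawl bar now runs from about (232,130) to (295,75), which fits an angle near 1.5. I'll push slightly further to be sure, then back off and go up.

```bash
python3 -m creep '[[-0.1,0.01,0,0,255],[-0.17,0.017,0,0,255],[-0.17,0.017,0,0,255],[-0.17,0.017,0,0,255]]'; python3 -m creep '[[0.3,-0.03,0,0,255],[0.6,-0.06,0,0,255],[0.6,-0.06,0.5,0,255],[0.6,-0.06,1.4,0,255],[0.6,-0.06,2.3,0,255],[0.6,-0.06,2.3,0,255],[0.6,-0.06,2.3,0,255]]'
python3 - <<'E'
from go import *
me(); to(-.088,.035,.16,90)
crop("scene",238,192,104,84,7,"p4")
E
```

```text
clock: 4.35
tcp_pos: [0.5684, 0.0562, 0.0713]
eef_rot: [[0.101, 0.995, -0.0], [0.995, -0.101, -0.0], [-0.0, -0.0, -1.0]]
ft_force: [-1.1, -0.7, -0.4]
opening: 0.0001
grip_force: 0.0
clock: 5.05
tcp_pos: [0.5934, 0.0537, 0.1647]
eef_rot: [[0.101, 0.995, 0.003], [0.995, -0.101, -0.0], [0.0, 0.003, -1.0]]
ft_force: [-0.1, -0.7, -0.9]
opening: -0.0004
grip_force: 0.0
t 5.05 base xy z mm [-29.5 148.5 164.7] yaw 90.0 F [-0.1 -0.7 -0.9] open -0.0004
units [-1.74 -2.68 -0.12] -0.0
```

View pics/p4.png

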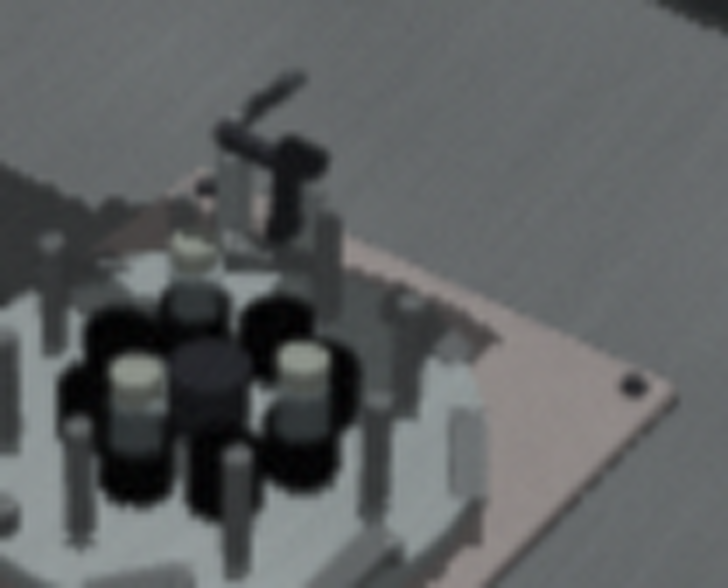

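The pawl lies back on its stop, with the bar from (232,130) to (300,78). I'll refine the base fit with the peg tops and then plan the arc.

```bash
cat > wf.py <<'E'
from go import *
def fitall(S,th0):  # S: scene full px of peg tops
    def pegs(th): a=th+np.arange(8)*np.pi/4; return np.c_[.085*np.cos(a),.085*np.sin(a),np.full(8,.087)]
    def f(v):
        q=proj("scene",tf(v[:3],pegs(v[3]))); D=np.linalg.norm(S[:,None]-q[None],axis=2); i=D.argmin(1)
        return np.r_[(proj("top",tf(v[:3],L))-px).ravel(),(q[i]-S).ravel()]
    r=least_squares(f,[*np.load("base.npy"),th0],loss="soft_l1"); return r
E
python3 - <<'E'
from wf import *
S=s1([[368,272],[470,236],[490,162],[236,130],[204,194],[255,254]])
r=fitall(S,0.); print(r.x,r.fun.round(1)); np.save("base.npy",r.x[:3])
me()
for ph in (160,165,170,180,190,200,205,209,213,216):
    a=np.radians(ph); print(ph,end=" "); to(.088*np.cos(a),.088*np.sin(a),.068,ph-90)
E
```

```text
[ 0.60727569 -0.09726177 -0.09819118  0.02158328] [-0.1 -0.9  0.6 -1.   1.  -0.1 -0.5 -0.2  0.4  0.1 -0.1 -0.7  0.1  0.1
 -0.8 -1.5 -0.9 -1.  -0.  -0.1]
t 5.1 base xy z mm [-29.9 148.8 162.9] yaw 89.8 F [-0.5 -0.1 -1.3] open 0.0001
160 units [-1.6  -2.82 -2.37] -3.3
165 units [-1.68 -3.   -2.37] -2.47
170 units [-1.74 -3.18 -2.37] -1.64
180 units [-1.81 -3.56 -2.37] 0.03
190 units [-1.81 -3.94 -2.37] 1.7
200 units [-1.75 -4.32 -2.37] 3.36
205 units [-1.7  -4.51 -2.37] 4.2
209 units [-1.64 -4.65 -2.37] 4.86
213 units [-1.57 -4.79 -2.37] 5.53
216 units [-1.52 -4.89 -2.37] 6.03
```

```bash
python3 -m creep '[[-0.8,-1,0,-1.2,255],[-1.3,-2,0,-2.4,255],[-1.6,-2.82,0,-3.3,255],[-1.6,-2.82,0,-3.3,255],[-1.6,-2.82,-1,-3.3,255],[-1.6,-2.82,-1.9,-3.3,255],[-1.6,-2.82,-2.37,-3.3,255],[-1.6,-2.82,-2.37,-3.3,255],[-1.68,-3,-2.37,-2.47,255],[-1.74,-3.18,-2.37,-1.64,255],[-1.79,-3.37,-2.37,-0.8,255],[-1.81,-3.56,-2.37,0.03,255],[-1.82,-3.75,-2.37,0.86,255],[-1.81,-3.94,-2.37,1.7,255],[-1.79,-4.13,-2.37,2.5,255],[-1.75,-4.32,-2.37,3.36,255],[-1.7,-4.51,-2.37,4.2,255],[-1.7,-4.51,-2.37,4.2,255],[-1.7,-4.51,-2.37,4.2,255]]'
python3 - <<'E'
from wf import *
me()
for ph in (205,209,211,213,215): a=np.radians(ph); print(ph,end=" "); to(.088*np.cos(a),.088*np.sin(a),.068,ph-90)
crop("scene",198,182,144,124,4.8,"p5")
E
```

```text
clock: 7.0
tcp_pos: [0.5249, -0.1265, 0.069]
eef_rot: [[-0.331, 0.944, 0.001], [0.944, 0.331, -0.0], [-0.0, 0.001, -1.0]]
ft_force: [0.3, -0.9, 0.0]
opening: 0.0004
grip_force: 0.0
t 7.0 base xy z mm [-79.4 -37.7  69. ] yaw 115.1 F [ 0.3 -0.9  0. ] open 0.0004
205 units [-0.01  0.01 -0.02] -0.02
209 units [ 0.05 -0.13 -0.02] 0.65
211 units [ 0.08 -0.2  -0.02] 0.98
213 units [ 0.11 -0.27 -0.02] 1.31
215 units [ 0.15 -0.34 -0.02] 1.65
```

View pics/p5.png

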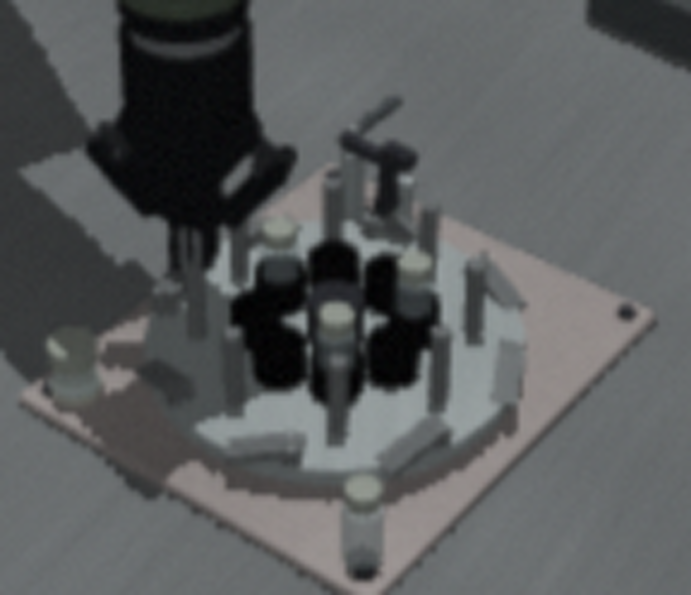

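The wheel has turned most of a notch. Peg tops are near (338,362), (439,331), (477,259), (428,210), (333,175) and (233,329), and the vials are still upright.

```bash
cat >> wf.py <<'E'
def theta(S,t0):
    v=np.load("base.npy"); b=None
    def f(u):
        a=u[0]+np.arange(8)*np.pi/4; q=proj("scene",tf(v,np.c_[.085*np.cos(a),.085*np.sin(a),np.full(8,.087)]))+u[1:]
        i=np.linalg.norm(S[:,None]-q[None],axis=2).argmin(1); return (q[i]-S).ravel()
    r=least_squares(f,[t0,0,0],loss="soft_l1"); return r.x,r.fun.round(1),r.cost
E
python3 - <<'E'
from wf import *
S=(np.array([[338,362],[439,331],[477,259],[428,210],[333,175],[233,329]])+.5)/4.8-.5+[198,182]
for t in(-.3,-.2,-.1,0,.1): print(theta(S,t))
S0=s1([[368,272],[470,236],[490,162],[236,130],[204,194],[255,254]]); print(theta(S0,0))
E
```

```text
(array([-0.1116984 ,  0.28379331, -0.05045866]), array([-0.2, -0.7,  0.4, -0.4, -0.2,  1. ,  0.3, -1.3, -0. ,  1.2, -0.2,
        0.3]), np.float64(2.082439417034351))
(array([-0.11169839,  0.2837933 , -0.05045866]), array([-0.2, -0.7,  0.4, -0.4, -0.2,  1. ,  0.3, -1.3, -0. ,  1.2, -0.2,
        0.3]), np.float64(2.08243941703436))
(array([-0.1116984 ,  0.28379331, -0.05045866]), array([-0.2, -0.7,  0.4, -0.4, -0.2,  1. ,  0.3, -1.3, -0. ,  1.2, -0.2,
        0.3]), np.float64(2.0824394170343865))
(array([-0.1116984 ,  0.28379331, -0.05045867]), array([-0.2, -0.7,  0.4, -0.4, -0.2,  1. ,  0.3, -1.3, -0. ,  1.2, -0.2,
        0.3]), np.float64(2.0824394170344416))
(array([-0.1116984 ,  0.28379331, -0.05045866]), array([-0.2, -0.7,  0.4, -0.4, -0.2,  1. ,  0.3, -1.3, -0. ,  1.2, -0.2,
        0.3]), np.float64(2.082439417034376))
(array([0.02130247, 0.04406726, 0.47180313]), array([ 0.6,  0.6,  0.1, -0.1,  0.4,  0.6, -0.5, -1.1, -0.7, -0.6,  0.1,
        0.3]), np.float64(1.6049443706285658))
```

```bash
python3 -m creep '[[0.03,-0.07,0,0.35,255],[0.06,-0.15,0,0.75,255],[0.1,-0.24,0,1.15,255],[0.1,-0.24,0,1.15,255],[0.1,-0.24,0,1.15,255]]'; python3 -m creep '[[-0.04,0.1,0,0,255],[-0.1,0.3,0,0,255],[-0.1,0.3,0.6,0,255],[-0.1,0.3,1.5,0,255],[-0.1,0.3,2.4,0,255],[-1.3,0.3,2.4,-1,255],[-2.5,0.3,2.4,-2,255],[-2.5,1.3,2.4,-3,255],[-2.5,2.3,2.4,-4,255],[-2.5,2.3,2.4,-4.5,255],[-2.5,2.3,2.4,-4.5,255]]'
python3 - <<'E'
from wf import *
me(); to(-.12,.153,.165,90); to(-.12,.153,.067,90)
crop("scene",198,182,144,124,4.8,"p6")
b=crop("top",258,142,110,98,6,"p6t")
E
```

```text
clock: 7.55
tcp_pos: [0.5285, -0.136, 0.0686]
eef_rot: [[-0.442, 0.897, 0.0], [0.897, 0.442, -0.0], [-0.0, 0.0, -1.0]]
ft_force: [0.7, -0.4, -0.5]
opening: -0.0002
grip_force: 0.0
clock: 8.65
tcp_pos: [0.4279, -0.0429, 0.1645]
eef_rot: [[0.01, 1.0, 0.0], [1.0, -0.01, -0.0], [-0.0, 0.0, -1.0]]
ft_force: [-0.6, 0.0, 0.4]
opening: 0.0
grip_force: 0.0
t 8.65 base xy z mm [-184.5   35.7  164.5] yaw 95.2 F [-0.6  0.   0.4] open 0.0
units [1.9  2.75 0.01] -0.87
units [ 1.9   2.75 -2.44] -0.87
```

View pics/p6.png

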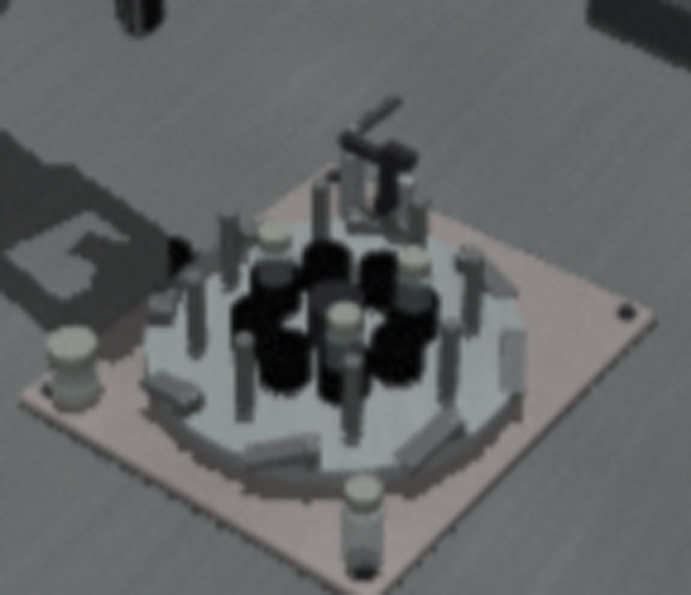

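View pics/p6t.png

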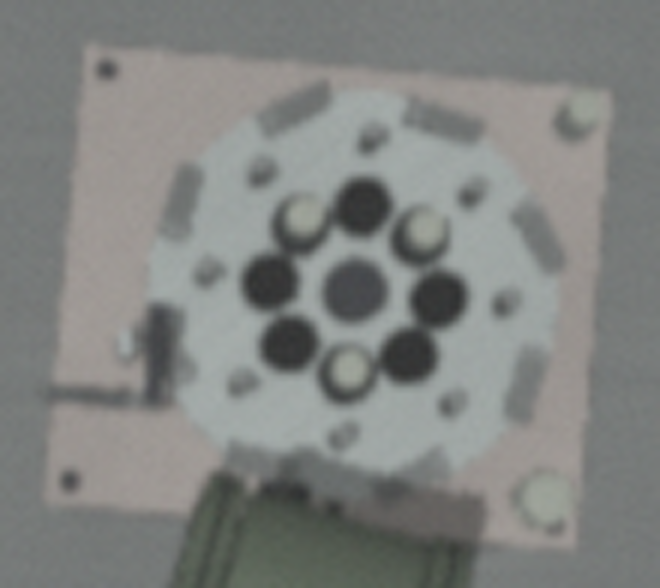

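The wheel pegs and teeth sit almost exactly where they started, about 0.02 rad short of the full notch and well within ±0.14. Each vial has moved one station and is still upright. I'll now tip the pawl down from its -x side.

```bash
python3 -m creep '[[0.6,0.9,0,-0.4,255],[1.2,1.8,0,-0.87,255],[1.9,2.75,0,-0.87,255],[1.9,2.75,0,-0.87,255],[1.9,2.75,-1,-0.87,255],[1.9,2.75,-2,-0.87,255],[1.9,2.75,-2.44,-0.87,255],[1.9,2.75,-2.44,-0.87,255],[1.9,2.75,-2.44,-0.87,255]]'; python3 -m creep '[[0.15,-0.015,0,0,255],[0.3,-0.03,0,0,255],[0.45,-0.045,0,0,255],[0.6,-0.06,0,0,255],[0.75,-0.075,0,0,255],[0.9,-0.09,0,0,255],[1.0,-0.1,0,0,255],[1.1,-0.11,0,0,255],[1.2,-0.12,0,0,255],[1.3,-0.13,0,0,255],[1.35,-0.135,0,0,255],[1.35,-0.135,0,0,255]]'
python3 - <<'E'
from wf import *
me()
a=crop("scene",238,182,94,80,7,"p7")
E
```

```text
clock: 9.65
tcp_pos: [0.5046, 0.0649, 0.0671]
eef_rot: [[0.104, 0.995, -0.0], [0.995, -0.104, -0.0], [-0.0, -0.0, -1.0]]
ft_force: [0.6, -0.1, 0.3]
opening: 0.0003
grip_force: 0.0
clock: 10.85
tcp_pos: [0.5589, 0.0602, 0.067]
eef_rot: [[0.103, 0.995, 0.001], [0.995, -0.103, -0.0], [0.0, 0.001, -1.0]]
ft_force: [0.8, -0.7, -0.2]
opening: -0.0003
grip_force: 0.0
t 10.85 base xy z mm [-64.5 151.6  67. ] yaw 89.9 F [ 0.8 -0.7 -0.2] open -0.0003
```

View pics/p7.png

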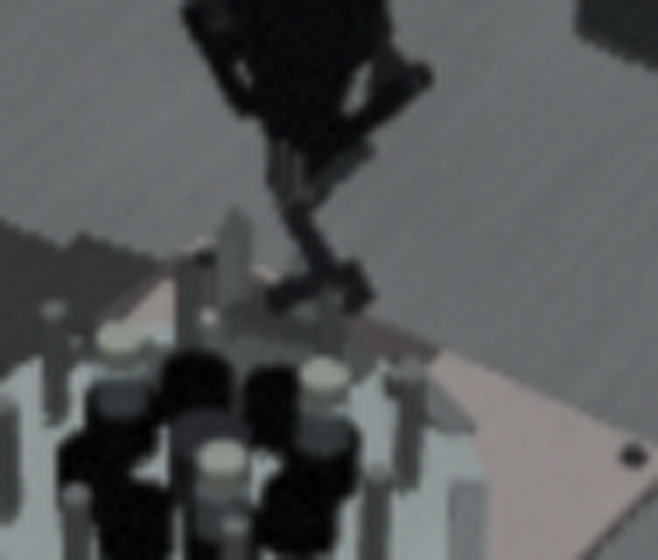

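The pawl has passed its balance point, with its bar at about (300,210)–(370,150), or roughly 0.6 rad and falling. I'll let it settle, back off and look.

```bash
python3 -m creep '[[0,0,0,0,255],[0,0,0,0,255],[-0.4,0.04,0,0,255],[-0.8,0.08,0,0,255],[-0.8,0.08,0.6,0,255],[-0.8,0.08,1.6,0,255],[-0.8,0.08,2.4,0,255],[-1.8,0.08,2.6,0,255],[-2.8,0.08,2.6,0,255],[-3.5,0,2.6,0,255],[-3.5,0,2.6,0,255],[-3.5,0,2.6,0,255]]'
python3 - <<'E'
from wf import *
me()
a=crop("scene",198,182,144,124,3,"x"); b=crop("top",258,142,110,98,3.6,"y")
h=max(a.shape[0],b.shape[0]); P=lambda i:cv2.copyMakeBorder(i,0,h-i.shape[0],0,0,0)
cv2.imwrite("pics/p8.png",cv2.resize(np.hstack([a[:h],P(b)])if a.shape[0]==h else np.hstack([P(a),b]),None,fx=.96,fy=.96))
E
```

```text
clock: 12.1
tcp_pos: [0.4185, 0.0603, 0.1712]
eef_rot: [[0.103, 0.995, 0.002], [0.995, -0.103, -0.0], [0.0, 0.002, -1.0]]
ft_force: [0.7, 0.2, -0.4]
opening: 0.0
grip_force: 0.0
t 12.1 base xy z mm [-204.2  137.5  171.2] yaw 89.9 F [ 0.7  0.2 -0.4] open 0.0
```

View pics/p8.png

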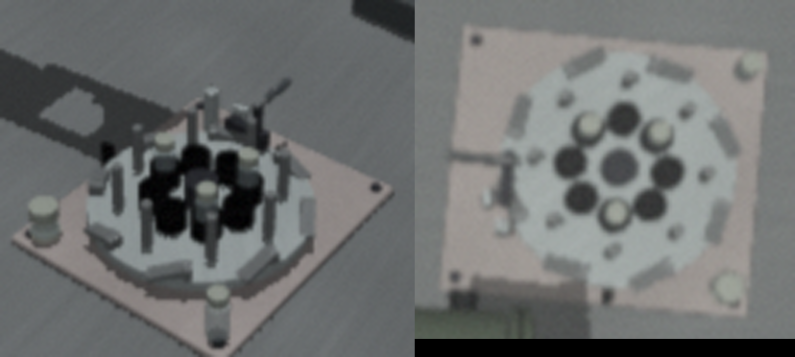

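The bar lies at (450,155)–(515,160), which scales back to (61,269), the same as the starting "down" position. The nose is therefore in the notch. The wheel is on the notch, the vials are standing and the robot is clear.

```bash
python3 -c "
from rig import manip
print(manip.finish_job())"
```

```text
the job is handed in; nothing more can be done
None
```

The pawl was lifted over onto its stop, the wheel was pushed back one notch (within about 0.02 rad by camera), and the pawl was tipped down fully into the next notch; the vials are still standing, the arm is clear, and the job was handed in at about 12 s.

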